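Sweep the moulding offcuts off the mounting board

TASK

Clear the mounting board: with the fingertips, lightly sweep the three dark wooden moulding offcuts along the board and over its edge so that all three drop into the red tray beside it. Push them only, never pinch or lift them, and leave the yellow paint pot, the mounted print and the two caps in the grey tray where they are.

Things in the scene. Friction and masses are not known exactly. Their poses are not given: they have to be found in the camera images.
- board: Fixed flat plywood mounting board on battens, its top 30 mm above the table. Origin on the table under the middle of the work area; x and y run along its edges, z up. The top spans x -150 to +220 mm and y -140 to +140 mm in this frame and has no rim. Turned up to 0.2 rad.
- red_tray: Fixed red open plastic tray, the target, 300 mm along x, 120 mm along y, 24 mm high (6 mm lower than the board's top), walls and floor 4 mm thick. It lies parallel to the board along one of its long open edges, its middle at board x 0 and board y either +205 or -205 mm, leaving a 5 mm gap to the board. Origin under its centre, on the table.
- grey_tray: Fixed grey tray of the same size as the red one, along the board's other long edge (red and grey change sides); two small caps lie in it. Origin under its centre, on the table.
- offcut1: Loose dark-wood moulding offcut, 45 mm long (its x axis) by 28 mm wide (y) by 16 mm high (z) with a stepped top, about 14 to 28 g. It lies on the board at any yaw; its origin is its middle, 8 mm above the board's top. Offcuts and pot each start in a row of their own: board x about -105, -35, 35 or 105 mm, board y within 65 mm of 0; straight along board y the way is free.
- offcut2: Loose dark-wood moulding offcut, 45 mm long (its x axis) by 28 mm wide (y) by 16 mm high (z) with a stepped top, about 14 to 28 g. It lies on the board at any yaw; its origin is its middle, 8 mm above the board's top. Offcuts and pot each start in a row of their own: board x about -105, -35, 35 or 105 mm, board y within 65 mm of 0; straight along board y the way is free.
- offcut3: Loose dark-wood moulding offcut, 45 mm long (its x axis) by 28 mm wide (y) by 16 mm high (z) with a stepped top, about 14 to 28 g. It lies on the board at any yaw; its origin is its middle, 8 mm above the board's top. Offcuts and pot each start in a row of their own: board x about -105, -35, 35 or 105 mm, board y within 65 mm of 0; straight along board y the way is free.
- pot: Loose small clear paint pot with yellow band and cap, 38 mm in diameter, 40 mm high, standing on the board in one of the four rows. Origin under its centre. To be left alone.
- print: Loose mounted print, 60 by 90 by 12 mm (x, y, z), plywood with a dark picture, lying on the board at its far end (board x about 180 mm). Origin under its centre. To be left alone.
- cap1: Loose green cap, 36 mm in diameter, 12 mm high, lying in the grey tray. Origin under its centre. To be left alone.
- cap2: Loose blue cap, 36 mm in diameter, 12 mm high, lying in the grey tray. Origin under its centre. To be left alone.

How it is judged:
By the outcome, as a careful person would: the job done as asked, in the order asked, and still so for the second after the job is handed in, with the robot touching nothing.
It also fails if it takes over 64 s, if anything falls off the work surface, if the arm or the gripper's body presses on something with over 40 N, if the wrist force passes 120 N, or if a joint passes its speed limit or range.

ROBOT

A 7-joint arm with a two-finger parallel gripper is mounted at the origin on the work surface. World frame = base frame: x ahead of the robot, y to its left, z up, the work surface at z = 0. Lengths are in m, angles in rad, forces in N, time in s.
With the tool pointing down it reaches from about 0.425 to 1.025 m from the base axis. Payload 9.4 kg.
Tool frame: the origin (TCP) lies on the centre line of the jaws, within the pads' length; the fingertips stand 22 mm ahead of it and the grasp point (between the pads) lies 3 mm ahead of it; z points along the fingers, y is the line along which they close (so a half turn about z gives the same grasp; the last joint's range is limited). The gripper opens to 85 mm and grips with 20 to 120 N. Pads are 22 mm wide; open, the fingers measure 114 mm over their backs; the gripper's body (76 mm by 85 mm) begins 54 mm behind the grasp point. The pads swing forward as they close: fully open they stand 13 mm farther back than shut.
Start: joints at [1.194, 0.599, -0.003, 1.599, 0.002, 0.943, -0.08], TCP at [0.214, -0.693, 0.253] pointing down, gripper open.
Joint ranges: [-2.57, 2.57], [-0.35, 1.97], [-1.29, 1.29], [0.11, 2.56], [-1.05, 4.19], [0.11, 1.86], [-2.63, 2.63]. Speed limits (rad/s): [2.22, 2.22, 3.01, 3.01, 3.14, 3.14, 3.14].

INTERFACE

Orientations are given as [roll, pitch, yaw] about the fixed x, y, z axes, in that order (R = Rz(yaw) Ry(pitch) Rx(roll)).
In Python, from plant import ctrl gives the robot as it stands.
- The arm moves only by the shell command python3 -m crank 'ROWS' [OPENING] [FORCE]. ROWS is a JSON object of lists of equal length, an entry for each row: "translation": the shift along the world's x, y, z in m, a list of three; "roll": the turn about the world's z in degrees. A call has 1 to 20 rows; each row shifts and turns the commanded pose from where the row before left it; what a row does not reach is not made up. A row lasts 1/8 s, in which the tool goes at most 62.5 mm and 10.7 degrees, less where a joint would pass 70% of its speed; a pose out of reach is approached as far as the arm can. A call with a gripper value outside its range is refused whole. OPENING is the finger opening in m, from 0 to 0.0854, set as the call begins (- or left out, the last holds). The fingers move at their own pace and stop on an object; FORCE is the grip in N (left out, the last holds). Time passes only in rows, so rows that do not move let the fingers close. It gives the time, the measured TCP pose, the force, the opening and the grip force at its end, in the units of the state.
- ctrl.get_state(): the state, without advancing time (a new reading comes with each control period).
- ctrl.grab_frame(name): name is "scene" or "top" or "wrist"; returns a dict with "img" (420x560x3 uint8, blue, green, red), "K" (3x3 intrinsics, pixels), "R" (3x3) and "t" (3): a world point X has camera coordinates R X + t; the wrist camera has in their place "mount" (4x4, takes a point from camera to tool coordinates, whose origin is the TCP and whose axes are the flange's). Camera axes: x right, y down, z forward; pixel columns grow to the right and rows downward; lengths in m; the calibration is good to about 2 mm. A picture is of the moment at which its call begins: read the wrist's pose just before it. There is no depth.
- ctrl.sign_off(): hands the job in; it is judged then, once.
The state is a dict: "clock": time; "joint_positions": joint angles; "qd": joint speeds; "effort": joint torques, N m; "tool_pos": TCP position; "ee_rot": TCP orientation; "contact_force": force on the tool from outside, world axes, zero at the start; "moment": the same for the moment, N m; "width": finger opening in m; "gripper_force": force on a finger pad.
Only numpy, scipy, OpenCV 4.12 (cv2) and the standard library are available. Lean on these libraries where they do the work, as an engineer would, in place of code of your own. Each camera call takes 0.05 s, during which the arm holds its last target. There are 200 camera calls.

## Working session

There is one attempt and no reset: what is moved stays moved. The work goes in short steps, Python scripts to look and compute and a shell command to move; the robot and the scene stay as the last step left them, time stands still between calls to the robot, and variables do not carry over. Pictures are saved under pics/ and viewed, at most 10 in all, crops included, and the job is handed in when it is done.

```bash
mkdir -p pics; python3 - <<'E'
from plant import ctrl
import cv2
s=ctrl.get_state(); print(s)
f=ctrl.grab_frame("top"); cv2.imwrite("pics/top1.png",f["img"]); print(f["K"],f["R"],f["t"])
import pickle; pickle.dump(f,open("top.pkl","wb"))
E
```

```text
{'clock': 0.0, 'joint_positions': array([ 1.19429924,  0.60014543, -0.00250515,  1.60014137,  0.00179445,
        0.94288109, -0.07984378]), 'qd': array([ 0.00128941,  0.00088716,  0.00048228, -0.00130171, -0.00182638,
        0.00038879,  0.00194007]), 'effort': array([-1.00791643e-03, -7.76454163e+01,  1.56405855e+00, -2.58009928e+01,
        1.23082145e-02,  8.92364827e-03, -1.69985753e-05]), 'tool_pos': array([ 0.21394805, -0.69225408,  0.2523987 ]), 'ee_rot': array([-3.14002747e+00,  1.61044378e-04,  2.99777239e-01]), 'contact_force': array([ 0.0983641 ,  0.11524999, -0.66263266]), 'moment': array([ 0.03892275,  0.01446562, -0.03587142]), 'gripper_force': 0.0, 'width': 0.08503845015838213}
[[531.19187703   0.         282.53462492]
 [  0.         531.19187703 208.01266002]
 [  0.           0.           1.        ]] [[ 0.02040012 -0.99913172  0.03632686]
 [-0.98158976 -0.02691716 -0.18909525]
 [ 0.18990888 -0.03180051 -0.98128658]] [3.23987544e-04 5.76214001e-01 8.49663060e-01]
```

View pics/top1.png

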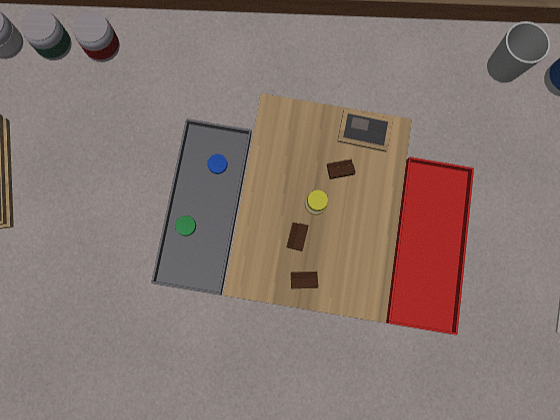

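The top view shows the board (corners about (262,94), (411,119), (388,322), (222,294)), red tray on the right, and grey on the left. The offcuts are at (341,169), (298,236) and (304,280), the pot at (317,202), and the print at (365,130). I'll enlarge it to measure.

```bash
python3 - <<'E'
import cv2
i=cv2.imread("pics/top1.png")[85:335,210:480]
cv2.imwrite("pics/crop1.png",cv2.resize(i,None,fx=2.4,fy=2.4,interpolation=cv2.INTER_CUBIC))
E
cat > h.py <<'E'
import numpy as np,pickle
f=pickle.load(open("top.pkl","rb"))
def w(u,v,z):
    d=f["R"].T@np.linalg.inv(f["K"])@[u,v,1]; c=-f["R"].T@f["t"]
    return (c+d*(z-c[2])/d[2])
E
python3 - <<'E'
from h import *
for n,u,v,z in [("c1",262,94,.03),("c2",411,119,.03),("c3",388,322,.03),("c4",222,294,.03)]: print(n,w(u,v,z).round(4))
E
```

```text
c1 [0.7916 0.0551 0.03  ]
c2 [ 0.7528 -0.218   0.03  ]
c3 [ 0.3892 -0.1694  0.03  ]
c4 [0.43   0.1127 0.03  ]
```

View pics/crop1.png

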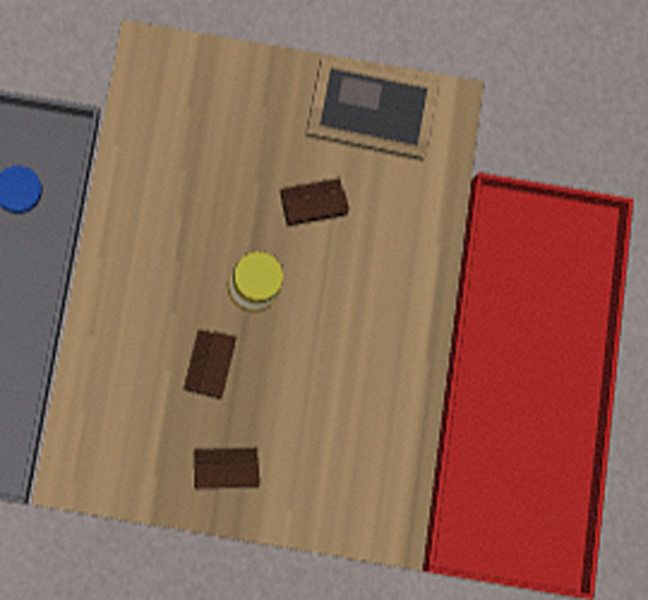

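The crop shows the board corners at (123,21), (484,80), (425,572) and (31,503). The offcut centres are about (314,202), (210,363) and (226,468), the pot cap (259,276), and the nearest print edge (305,137)–(424,157).

```bash
cat >> h.py <<'E'
def cw(x,y,z): return w(210+(x+.5)/2.4-.5,85+(y+.5)/2.4-.5,z)
P=np.array([cw(*p,.03)[:2] for p in [(123,21),(484,80),(425,572),(31,503)]])
B=np.array([(.22,.14),(.22,-.14),(-.15,-.14),(-.15,.14)])
Bc=B-B.mean(0);Pc=P-P.mean(0)
th=np.arctan2((Bc[:,0]*Pc[:,1]-Bc[:,1]*Pc[:,0]).sum(),(Bc*Pc).sum())
Rb=np.array([[np.cos(th),-np.sin(th)],[np.sin(th),np.cos(th)]]); o=P.mean(0)-Rb@B.mean(0)
def tb(p): return Rb.T@(np.asarray(p)[:2]-o)
def tw(p): return Rb@np.asarray(p)+o
E
python3 - <<'E'
from h import *
print(th,o,"res",(P-(B@Rb.T+o)).round(4).tolist(), "ydir",Rb[:,1])
for n,q,z in [("A",[(281,188),(340,179),(348,213),(289,225)],.046),("B",[(200,330),(237,335),(221,398),(184,391)],.046),("C",[(193,449),(258,447),(260,488),(195,489)],.046),("pot",[(259,276)],.07),("print",[(321,58),(305,137),(424,157),(438,78)],.042),("cap blue",[(19,189)],.016),("red",[(478,174),(632,200),(592,598),(426,572)],.024)]:
    b=np.array([tb(cw(*p,z)) for p in q]); print(n,(b*1000).round(0).tolist(),"mid",(b.mean(0)*1000).round(1),"world",tw(b.mean(0)).round(4))
E
```

```text
-0.143831847597813 [ 0.55643042 -0.04935974] res [[-0.0017, -0.0007], [0.0006, 0.0007], [-0.0004, -0.0009], [0.0015, 0.0009]] ydir [0.14333644 0.98967402]
A [[105.0, 2.0], [119.0, -40.0], [94.0, -49.0], [78.0, -8.0]] mid [ 99.  -23.5] world [ 0.651  -0.0869]
B [[-9.0, 44.0], [-8.0, 17.0], [-55.0, 21.0], [-54.0, 48.0]] mid [-31.7  32.5] world [ 0.5297 -0.0126]
C [[-94.0, 35.0], [-85.0, -10.0], [-113.0, -15.0], [-121.0, 29.0]] mid [-102.8    9.8] world [ 0.4561 -0.0249]
pot [[31.0, 10.0]] mid [31.5  9.7] world [ 0.589  -0.0442]
print [[211.0, -13.0], [148.0, -10.0], [148.0, -99.0], [211.0, -102.0]] mid [179.3 -56.1] world [ 0.7258 -0.1305]
cap blue [[79.0, 194.0]] mid [ 78.6 193.9] world [0.662  0.1313]
red [[148.0, -145.0], [148.0, -263.0], [-149.0, -263.0], [-150.0, -143.0]] mid [  -0.7 -203.4] world [ 0.5266 -0.2505]
```

```bash
python3 -m crank '{"translation":[[0.028,0.0415,0],[0.028,0.0415,0],[0.028,0.0415,0],[0.028,0.0415,0],[0.028,0.0415,0],[0.028,0.0415,0],[0.028,0.0415,0],[0.028,0.0415,0],[0.028,0.0415,0],[0.028,0.0415,0],[0.028,0.0415,0],[0.028,0.0415,0],[0.028,0.0415,0],[0.028,0.0415,0],[0.028,0.0415,0],[0.0255,0.041,0],[0,0,0],[0,0,0]],"roll":[4,4,4,4,4,4,4,4,4,4,4,4,4,4,4,4.6,0,0]}' 0.01 20
```

```text
clock: 2.3
tool_pos: [0.659, -0.0298, 0.2526]
ee_rot: [-3.14, 0.001, 1.427]
contact_force: [0.1, -1.2, 0.8]
width: 0.0105
gripper_force: 0.0
```

```bash
python3 -m crank '{"translation":[[0,0.0008,-0.04],[0,0,-0.04],[0,0,-0.04],[0,0,-0.03],[0,0,-0.018],[0,0,-0.01],[0,0,-0.005],[0,0,0]],"roll":[0,0,0,0,0,0,0,0]}'
python3 - <<'E'
from plant import ctrl
import cv2,numpy as np
f=ctrl.grab_frame("scene"); p=ctrl.get_state()["tool_pos"]
for dz in (0,.022,.035): 
    q=f["K"]@(f["R"]@(p-[0,0,dz])+f["t"]); print(dz,q[:2]/q[2])
u,v=(q[:2]/q[2]).astype(int); y0=max(0,v-110);x0=max(0,u-140)
cv2.imwrite("pics/sc1.png",cv2.resize(f["img"][y0:y0+200,x0:x0+280],None,fx=2.8,fy=2.8,interpolation=cv2.INTER_CUBIC)); print(x0,y0,p)
E
```

```text
clock: 3.3
tool_pos: [0.6599, -0.0285, 0.0708]
ee_rot: [3.141, 0.0, 1.427]
contact_force: [-0.7, 0.5, 0.3]
width: 0.0098
gripper_force: 0.0
0 [265.7146254  248.14137297]
0.022 [266.22627963 253.16573778]
0.035 [266.51892515 256.03947116]
126 146 [ 0.66000339 -0.02839997  0.07099833]
```

View pics/sc1.png

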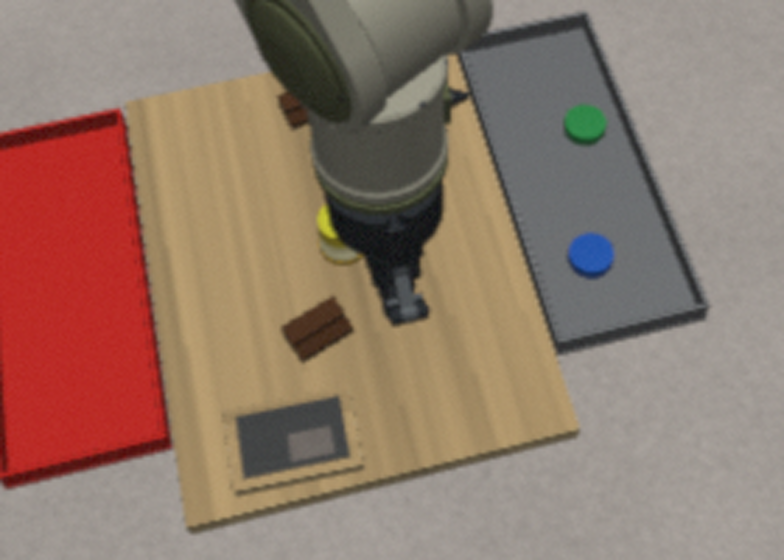

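The scene view shows the fingertips at (405,320), about 20 mm behind offcut A at (317,328), with the pot clear of them. I'll feel for the board while descending carefully.

```bash
python3 -m crank '{"translation":[[0,0,-0.003],[0,0,-0.002],[0,0,0]],"roll":[0,0,0]}'; python3 -m crank '{"translation":[[0,0,-0.002],[0,0,-0.002],[0,0,0]],"roll":[0,0,0]}'
```

```text
clock: 3.72
tool_pos: [0.6595, -0.0284, 0.0652]
ee_rot: [-3.141, 0.0, 1.427]
contact_force: [1.5, -0.1, -1.3]
width: 0.0099
gripper_force: 0.0
clock: 4.1
tool_pos: [0.6595, -0.0284, 0.061]
ee_rot: [-3.141, 0.0, 1.427]
contact_force: [0.4, -0.6, -0.3]
width: 0.0098
gripper_force: 0.0
```

```bash
python3 -m crank '{"translation":[[0,0,-0.002],[0,0,-0.002],[0,0,-0.001],[0,0,0]],"roll":[0,0,0,0]}'
```

```text
clock: 4.6
tool_pos: [0.6595, -0.0284, 0.0562]
ee_rot: [-3.141, 0.0, 1.427]
contact_force: [-0.6, -0.4, 0.6]
width: 0.0098
gripper_force: 0.0
```

```bash
python3 -m crank '{"translation":[[-0.0014,-0.0099,0.001],[-0.0014,-0.0099,0],[-0.0014,-0.0099,0],[-0.0014,-0.0099,0],[-0.0014,-0.0099,0],[-0.0014,-0.0099,0],[-0.0014,-0.0099,0],[-0.0014,-0.0099,0],[-0.0014,-0.0099,0],[-0.0014,-0.0099,0],[-0.0014,-0.0099,0],[-0.0014,-0.0099,0]],"roll":[0,0,0,0,0,0,0,0,0,0,0,0]}'
python3 - <<'E'
from plant import ctrl
import cv2
f=ctrl.grab_frame("scene")
cv2.imwrite("pics/sc2.png",cv2.resize(f["img"][130:350,60:360],None,fx=2.6,fy=2.6,interpolation=cv2.INTER_CUBIC))
E
```

```text
clock: 6.1
tool_pos: [0.6427, -0.1478, 0.0573]
ee_rot: [3.142, -0.0, 1.427]
contact_force: [-0.3, -0.3, 0.1]
width: 0.0096
gripper_force: 0.1
```

View pics/sc2.png

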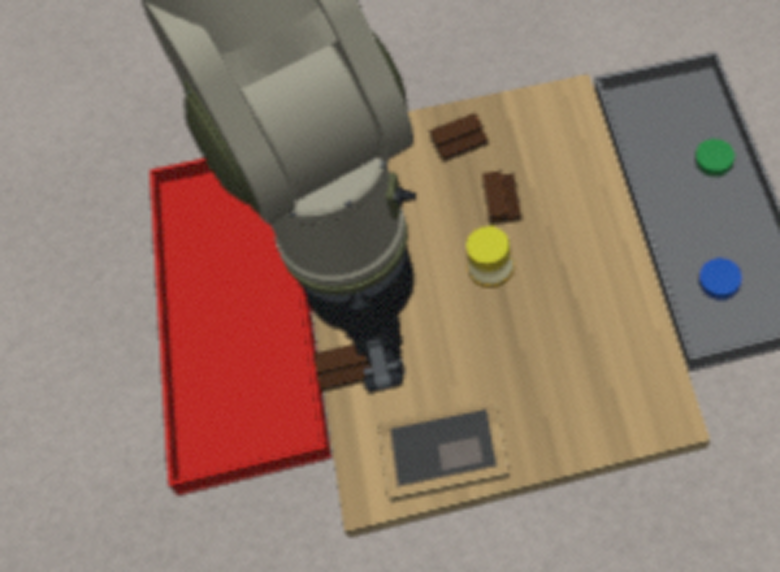

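Offcut A is square against the fingers at the red tray's edge, and everything else is undisturbed. I'll push it over.

```bash
python3 -m crank '{"translation":[[-0.0014,-0.0099,0],[-0.0014,-0.0099,0],[-0.0014,-0.0099,0],[-0.0014,-0.0099,0],[-0.0014,-0.0099,0],[-0.0014,-0.0099,0],[-0.0014,-0.0099,0],[-0.0006,-0.004,0],[0,0,0],[0,0,0.03],[0,0,0.05],[0,0,0]],"roll":[0,0,0,0,0,0,0,0,0,0,0,0]}'
python3 -m crank '{"translation":[[-0.0194,0.0499,0],[-0.0194,0.0499,0],[-0.0194,0.0499,0],[-0.0194,0.0499,0],[-0.0194,0.0499,0],[0,0,0],[0,0,0]],"roll":[0,0,0,0,0,0,0]}'
```

```text
clock: 7.65
tool_pos: [0.6347, -0.2202, 0.1412]
ee_rot: [3.135, 0.0, 1.428]
contact_force: [0.6, -0.8, -0.1]
width: 0.0102
gripper_force: 0.0
clock: 8.52
tool_pos: [0.5354, 0.029, 0.1369]
ee_rot: [-3.141, 0.001, 1.428]
contact_force: [0.7, -0.2, 0.1]
width: 0.01
gripper_force: 0.0
```

```bash
python3 - <<'E'
from plant import ctrl
import cv2
from h import *
print("board", tb(ctrl.get_state()["tool_pos"]))
f=ctrl.grab_frame("top")
cv2.imwrite("pics/top2.png",cv2.resize(f["img"][85:335,210:480],None,fx=2.4,fy=2.4,interpolation=cv2.INTER_CUBIC))
E
```

```text
board [-0.03206489  0.07451672]
```

View pics/top2.png

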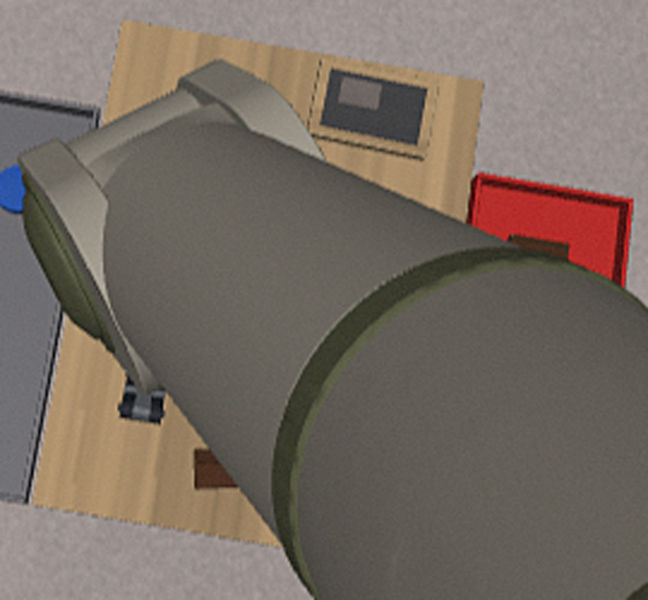

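Offcut A lies in the red tray near (540,245), and the fingers are behind offcut B.

```bash
python3 -m crank '{"translation":[[0,0,-0.03],[0,0,-0.03],[0,0,-0.015],[0,0,-0.005],[0,0,0],[-0.0014,-0.0099,0],[-0.0014,-0.0099,0],[-0.0014,-0.0099,0],[-0.0014,-0.0099,0],[-0.0014,-0.0099,0],[-0.0014,-0.0099,0],[-0.0014,-0.0099,0],[-0.0014,-0.0099,0],[-0.0014,-0.0099,0],[-0.0014,-0.0099,0],[-0.0014,-0.0099,0],[-0.0014,-0.0099,0],[-0.0014,-0.0099,0],[0,0,0]],"roll":[0,0,0,0,0,0,0,0,0,0,0,0,0,0,0,0,0,0,0]}'
python3 - <<'E'
from plant import ctrl
import cv2
from h import *
print("board", tb(ctrl.get_state()["tool_pos"]))
f=ctrl.grab_frame("scene")
cv2.imwrite("pics/sc3.png",cv2.resize(f["img"][130:350,60:360],None,fx=2.6,fy=2.6,interpolation=cv2.INTER_CUBIC))
E
```

```text
clock: 10.95
tool_pos: [0.517, -0.1007, 0.0572]
ee_rot: [-3.141, 0.0, 1.426]
contact_force: [0.5, -0.4, 0.4]
width: 0.0098
gripper_force: 0.0
board [-0.03170226 -0.05650271]
```

View pics/sc3.png

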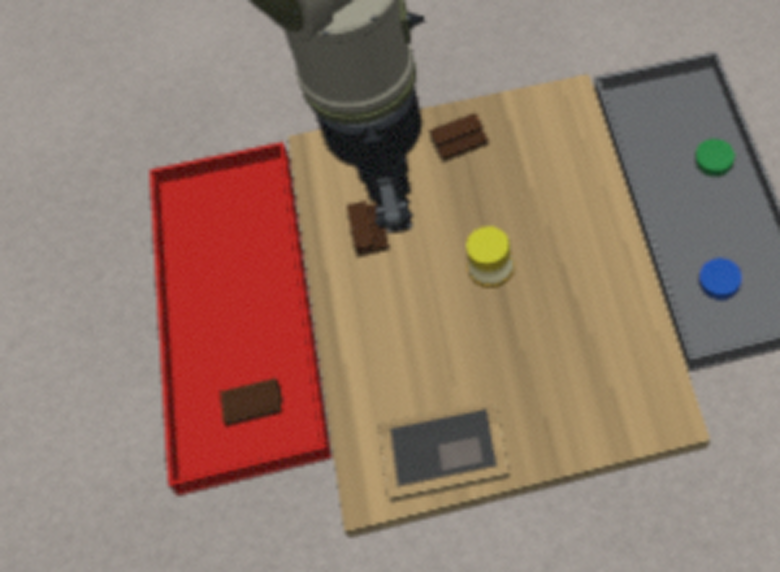

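Offcut A lies flat in the red tray at (250,402). Offcut B is square against the fingers at (368,228), clear of the pot.

```bash
python3 -m crank '{"translation":[[-0.0014,-0.0099,0],[-0.0014,-0.0099,0],[-0.0014,-0.0099,0],[-0.0014,-0.0099,0],[-0.0014,-0.0099,0],[-0.0014,-0.0099,0],[-0.0014,-0.0099,0],[-0.0014,-0.0099,0],[-0.0014,-0.0099,0],[-0.0014,-0.0099,0],[-0.0014,-0.0099,0],[0,0,0],[0,0,0.03],[0,0,0.05],[0,0,0]],"roll":[0,0,0,0,0,0,0,0,0,0,0,0,0,0,0]}'
python3 -m crank '{"translation":[[-0.0076,0.0473,0],[-0.0076,0.0473,0],[-0.0076,0.0473,0],[-0.0076,0.0473,0],[-0.0076,0.0473,0],[0,0,0],[0,0,0]],"roll":[0,0,0,0,0,0,0]}'
python3 - <<'E'
from plant import ctrl
import cv2
from h import *
print("board", tb(ctrl.get_state()["tool_pos"]))
f=ctrl.grab_frame("scene")
cv2.imwrite("pics/sc4.png",cv2.resize(f["img"][130:350,60:360],None,fx=2.6,fy=2.6,interpolation=cv2.INTER_CUBIC))
E
```

```text
clock: 12.88
tool_pos: [0.5035, -0.2086, 0.1403]
ee_rot: [3.136, 0.001, 1.427]
contact_force: [-0.8, -0.9, 0.0]
width: 0.0099
gripper_force: 0.0
clock: 13.75
tool_pos: [0.4635, 0.0279, 0.1368]
ee_rot: [-3.141, 0.001, 1.428]
contact_force: [0.6, 0.5, -0.2]
width: 0.01
gripper_force: 0.0
board [-0.10305701  0.06311747]
```

View pics/sc4.png

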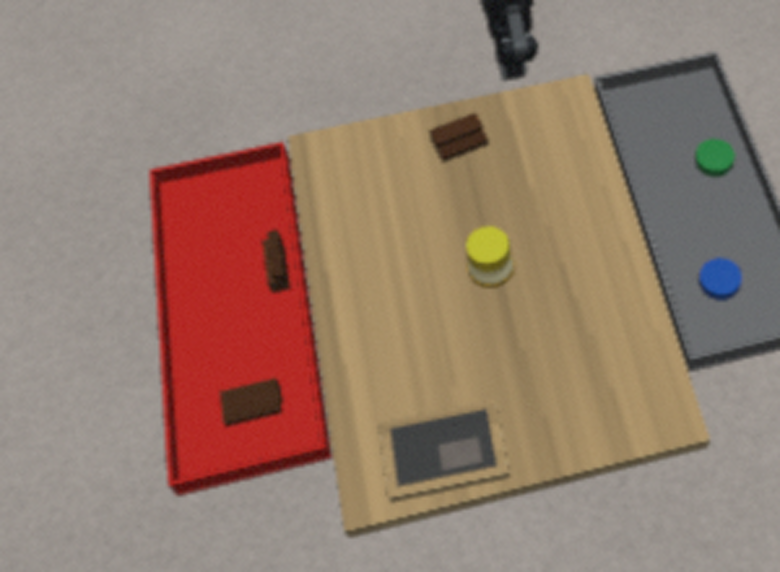

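Offcut B is in the red tray, apparently on its side at (276,262), clear of C's path. The fingers are above and behind offcut C.

```bash
python3 -m crank '{"translation":[[0,0,-0.03],[0,0,-0.03],[0,0,-0.015],[0,0,-0.005],[0,0,0],[-0.0014,-0.0099,0],[-0.0014,-0.0099,0],[-0.0014,-0.0099,0],[-0.0014,-0.0099,0],[-0.0014,-0.0099,0],[-0.0014,-0.0099,0],[-0.0014,-0.0099,0],[-0.0014,-0.0099,0],[-0.0014,-0.0099,0],[-0.0014,-0.0099,0],[-0.0014,-0.0099,0],[-0.0014,-0.0099,0],[0,0,0]],"roll":[0,0,0,0,0,0,0,0,0,0,0,0,0,0,0,0,0,0]}'
python3 - <<'E'
from plant import ctrl
import cv2
from h import *
print("board", tb(ctrl.get_state()["tool_pos"]))
f=ctrl.grab_frame("scene")
cv2.imwrite("pics/sc5.png",cv2.resize(f["img"][130:350,60:360],None,fx=2.6,fy=2.6,interpolation=cv2.INTER_CUBIC))
E
```

```text
clock: 16.05
tool_pos: [0.4468, -0.0918, 0.0573]
ee_rot: [-3.141, 0.0, 1.426]
contact_force: [-0.4, 0.0, 1.6]
width: 0.01
gripper_force: 0.0
board [-0.10241628 -0.05767805]
```

View pics/sc5.png

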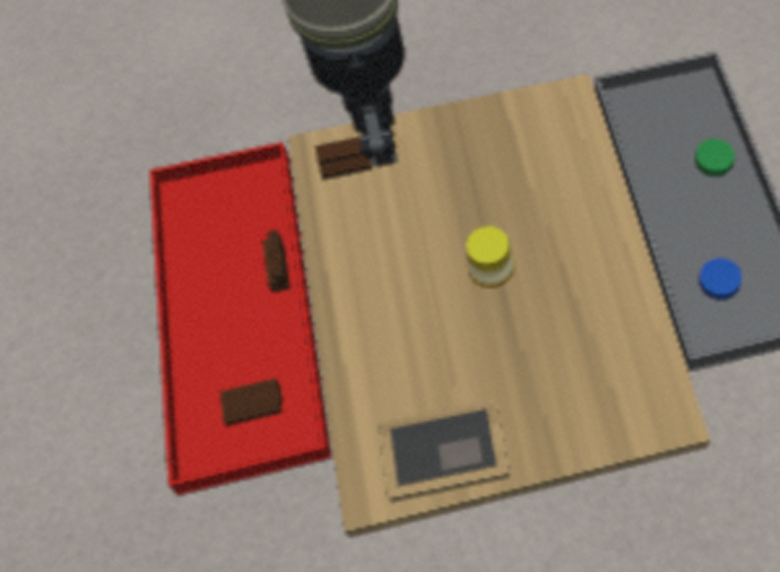

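Offcut C at (345,158) is square and on line, so I'll finish the sweep and lift.

```bash
python3 -m crank '{"translation":[[-0.0014,-0.0099,0],[-0.0014,-0.0099,0],[-0.0014,-0.0099,0],[-0.0014,-0.0099,0],[-0.0014,-0.0099,0],[-0.0014,-0.0099,0],[-0.0014,-0.0099,0],[-0.0014,-0.0099,0],[-0.0014,-0.0099,0],[-0.0014,-0.0099,0],[-0.0014,-0.0099,0],[0,0,0],[0,0,0.03],[0,0,0.05],[0,0,0.05],[0,0.04,0],[0,0.05,0],[0,0.05,0],[0,0.04,0],[0,0,0]],"roll":[0,0,0,0,0,0,0,0,0,0,0,0,0,0,0,0,0,0,0,0]}'
python3 - <<'E'
from plant import ctrl
import cv2
f=ctrl.grab_frame("scene")
cv2.imwrite("pics/sc6.png",cv2.resize(f["img"][130:350,60:360],None,fx=2.6,fy=2.6,interpolation=cv2.INTER_CUBIC))
E
```

```text
clock: 18.6
tool_pos: [0.4317, -0.0165, 0.1876]
ee_rot: [3.141, -0.001, 1.433]
contact_force: [1.3, -1.2, -0.6]
width: 0.0098
gripper_force: 0.0
```

View pics/sc6.png

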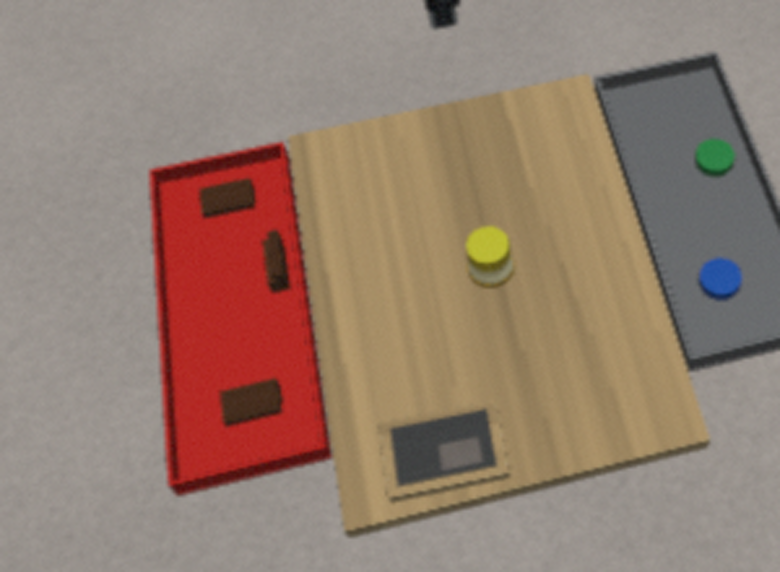

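All three offcuts are in the red tray, at (228,198), (276,262) and (250,402). The pot, print and caps haven't moved, and the gripper is clear.

```bash
python3 -c "
from plant import ctrl
print(ctrl.sign_off())"
```

```text
the job is handed in; nothing more can be done
None
```

I swept all three offcuts over the board's edge into the red tray without moving the pot, print or caps, and handed the job in at about 19 s of the 64 s limit; no verdict was returned.

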